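# Roll down a laminate sheet

## Robot

A 6-joint arm with a two-finger parallel gripper is mounted at the origin on a cart in front of the work surface, level with it; the furniture and walls round the work are solid. World frame = base frame: x ahead of the robot, y to its left, z up, the work surface at z = 0. Lengths are in m, angles in degrees, forces in N, time in s.
With the tool pointing down it reaches from about 0.375 to 0.9 m from the base axis. Payload 3.1 kg.
Tool frame: the origin (TCP) lies on the centre line of the jaws, within the pads' length; the fingertips stand 25 mm ahead of it and the grasp point (between the pads) lies 6 mm ahead of it; z points along the fingers, y is the line along which they close (so a half turn about z gives the same grasp; the last joint's range is limited). The gripper opens to 87 mm and grips with 3 to 60 N. Pads are 19 mm wide; open, the fingers measure 117 mm over their backs; the gripper's body (75 mm by 190 mm) begins 51 mm behind the grasp point.
Start: joints at [-78.18, 30.224, 82.088, -0, 67.689, -10.227], TCP at [0.235, -0.579, 0.248] pointing down, gripper open.
Joint ranges: [-176.69, 176.69], [-43.24, 126.21], [12.49, 139.97], [-82, 262], [0, 151.66], [-163.58, 163.58]. Speed limits (degrees/s): [159.86, 159.86, 180, 180, 180, 180].

## Interface

Orientations are given as a 3x3 rotation matrix whose columns are the frame's x, y, z axes.
In Python, from rig import * gives the robot as it stands.
- The arm moves only by the tool step_arm, never from a script. Its argument "steps" is a list of rows, each a list of 7 numbers: the shift along the tool's x, y, z normalised to -1 to 1, where 1 is 0.3 m, then the turn, a rotation vector about the tool's x, y, z normalised to -1 to 1, where 1 is 45 degrees, then the gripper's target within -1 to 1 (shut at 1, half-way at 0, fully open at -1). A call has 1 to 8 rows; each row is the pose to reach, as a shift and turn from the pose commanded when the call began, along the tool's axes at that moment; what a row does not reach only later rows make up. A row lasts 1/12 s, in which the tool goes at most 41.7 mm and 7.16 degrees, less where a joint would pass 70% of its speed; a pose out of reach is approached as far as the arm can. A call with a number of a shift or a turn outside -1 to 1 is refused whole. A call with a gripper value outside its range is refused whole. The fingers move at their own pace and stop on an object; the grip force is fixed at half the most. Time passes only in rows, so rows that repeat a pose let the fingers close. It gives the time, the measured TCP pose, the force, the opening and the grip force at its end, in the units of the state.
- read_state(): the state, without advancing time (a new reading comes with each control period).
- capture(name): name is "scene" or "top" or "wrist"; returns a dict with "image" (384x512x3 uint8, red, green, blue), "vertical_fov" (degrees; the focal length in pixels is half the picture's height over the tangent of half this angle, whatever the lens; pixels are square), "cx", "cy" (the principal point, pixels), "world_from_camera" (4x4, takes a point from camera to world coordinates); the wrist camera has in their place "T_tool_cam" (4x4, takes a point from camera to tool coordinates, whose origin is the TCP and whose axes are the flange's). Camera axes: x right, y down, z forward; pixel columns grow to the right and rows downward; lengths in m; the calibration is good to about 2 mm. The wrist camera is an equidistant fisheye: a pixel r from the principal point sees the ray r / f radians off the axis. A picture is of the moment at which its call begins: read the wrist's pose just before it. There is no depth.
- hand_in(): hands the job in; it is judged then, once.
The state is a dict: "time_s": time; "joint_positions": joint angles; "qvel": joint speeds; "tau": joint torques, N m; "position": TCP position; "tcp_rot": TCP orientation; "force": force on the tool from outside, world axes, zero at the start; "moment": the same for the moment, N m; "opening": opening from 0.0 (shut) to 1.0 (fully open); "grasp_force": force on a finger pad.
Only numpy, scipy, OpenCV 4.12 (cv2) and the standard library are available. Lean on these libraries where they do the work, as an engineer would, in place of code of your own. Each camera call takes 0.05 s, during which the arm holds its last target. There are 200 camera calls.

## Task

Take the broad roller by its handle and roll down the white sheet on the dark metal board in one slow, straight pass along its middle, from right beside the clamp bar to the open end, keeping the sprung handle pushed about half way down the whole way but never slamming the roller down. Then stand the roller upright on the cork mat again and let go, leaving the narrow roller alone.

Things in the scene. Friction and masses are not known exactly. Their poses are not given: they have to be found in the camera images.
- broad_roller: Hand roller, the broader of two: dark drum, 36 mm across, 90 mm long, between metal cheeks; 50 mm (x) by 108 mm (y) by 108 mm high, 0.41 kg. Origin: lowest point of the drum, mid-length. x = rolling direction (either way), y = axle, z = up through the handle. The cheeks end 2 mm above the drum's lowest point, 25 mm fore and aft in x, so when put down it leans about 5 degrees onto them and stays standing.
- broad_roller_grip (a point): Centre of the broad roller's upright wooden handle, a block 24 mm in the roller's x, 44 mm in y and 48 mm high, to be gripped from above across the 24 mm. With the handle not pressed this point is 84 mm above the roller's origin (handle 60 to 108 mm); below it the bridge's top is 44 mm above the origin.
- broad_roller_handle (a joint): How far the broad roller's handle is pushed down on its springs, in m: 0 released (also when lifted), 0.014 at the stop. It takes 2.4 N to start and 0.8 N more per mm; the rest of the roller adds 3.5 N of weight, so half way (0.007) puts about 11 N on the sheet.
- sheet: White rigid sheet, 180 x 80 x 2 mm, fixed flat on a fixed dark metal board (260 x 140 x 12 mm). Origin: centre of its underside; its top is 2 mm above that. x = along its length from the clamp bar's end (-x) to the open end (+x, edge at +90 mm); y = its width. A pass takes the roller's centre from about x = -50 mm (cheeks 11 mm from the bar) to +75 mm.
- clamp_bar (a point): Top centre of the bright clamp bar that lies across the sheet's one end (at x = -95 mm of the sheet). The bar is 18 mm wide along the sheet, 120 mm long across it, and stands 8 mm above the sheet's top; its two screw heads, 48 mm either side of its middle, stand 16 mm above the sheet.
- mat: Cork mat fixed to the bench, 250 x 120 x 4 mm, on which both rollers stand. Origin: centre of its underside; x = its length, y = its width.
- narrow_roller: The other roller on the mat, alike but with a drum only 40 mm long (58 mm overall along the axle). Not to be used. Origin and axes as for the broad one.

How it is judged (in metres and radians):
On the way, in this order (a step that is already met when the one before it is completed fails the run):
1. broad roller pressed beside the clamp bar, 30 mm or more before the middle of the sheet (pressed: over 6 N on the sheet, within 20 mm of its middle line and 15 degrees of its length) (contact force between broad_roller and sheet above 6 N and angle between the x axis of broad_roller and the x axis of sheet, either way round below 0.26 rad and x of broad_roller in the frame of sheet below -0.03 m and y of broad_roller in the frame of sheet between -0.02 and 0.02 m), for 0.1 s.
2. rolled on, pressed, its centre 22 to 5 mm before the sheet's middle (contact force between broad_roller and sheet above 6 N and angle between the x axis of broad_roller and the x axis of sheet, either way round below 0.26 rad and x of broad_roller in the frame of sheet between -0.022 and -0.005 m and y of broad_roller in the frame of sheet between -0.02 and 0.02 m), for 0.04 s.
3. rolled on, pressed, its centre 5 to 22 mm past the sheet's middle (contact force between broad_roller and sheet above 6 N and angle between the x axis of broad_roller and the x axis of sheet, either way round below 0.26 rad and x of broad_roller in the frame of sheet between 0.005 and 0.022 m and y of broad_roller in the frame of sheet between -0.02 and 0.02 m), for 0.04 s.
4. rolled on, pressed, its centre 30 to 50 mm past the sheet's middle (contact force between broad_roller and sheet above 6 N and angle between the x axis of broad_roller and the x axis of sheet, either way round below 0.26 rad and x of broad_roller in the frame of sheet between 0.03 and 0.05 m and y of broad_roller in the frame of sheet between -0.02 and 0.02 m), for 0.04 s.
5. rolled on, pressed, to the open end, its centre more than 60 mm past the sheet's middle (contact force between broad_roller and sheet above 6 N and angle between the x axis of broad_roller and the x axis of sheet, either way round below 0.26 rad and x of broad_roller in the frame of sheet above 0.06 m and y of broad_roller in the frame of sheet between -0.02 and 0.02 m), for 0.04 s.
At the end, for the whole second after the job is handed in: The broad roller stands upright (within 11 degrees) and still on the cork mat, its centre over the mat and its drum down on it, let go; the narrow roller stands where it was (x of broad_roller in the frame of mat between -0.125 and 0.125 m and y of broad_roller in the frame of mat between -0.06 and 0.06 m and z of broad_roller in the frame of mat between -0.005 and 0.014 m and angle between each of broad_roller, narrow_roller's own z axis and vertical below 0.2 rad and linear speed of broad_roller below 0.02 m/s); the robot touches nothing.
It fails at once if the narrow roller is moved more than 25 mm (distance of narrow_roller from where it was at the start of the episode above 0.025 m).
It fails at once if the broad roller is slammed or rammed on the sheet with more than 40 N (contact force between broad_roller and sheet above 40 N).
It also fails if it takes over 61 s, if anything falls off the work surface, if the arm or the gripper's body presses on something with over 40 N, if the wrist force passes 120 N, or if a joint passes its speed limit or range.

## Working session

There is one attempt and no reset: what is moved stays moved. The work goes in short steps, Python scripts to look and compute and a tool call to move; the robot and the scene stay as the last step left them, time stands still between calls to the robot, and variables do not carry over. Pictures are saved under pics/ and viewed, at most 10 in all, crops included, and the job is handed in when it is done.

Besides the shell and the picture viewer there is one more tool, called after ">>>" by a JSON object that holds its "method" and its "body", one argument or row to a line. step_arm: Moves the arm, as the interface text tells. Scaled input: -1 to 1 covers 0.3 m each way for a shift and 45 degrees each way for a turn. Its arguments: {"type":"object","properties":{"steps":{"type":"array"}},"required":["steps"]}

```bash
mkdir -p pics; python3 - <<'E'
from rig import *
import cv2,numpy as np,pickle
np.set_printoptions(precision=4,suppress=True)
s=read_state();print(s)
d={}
for n in("scene","top"):
    c=capture(n);d[n]=c
    cv2.imwrite(f"pics/{n}0.png",cv2.resize(c["image"][:,:,::-1],(800,600)) )
    print(n,{k:v for k,v in c.items() if k!="image"})
pickle.dump(d,open("d.pkl","wb"))
E
```

```text
{'time_s': 0.0, 'joint_positions': array([-78.1795,  30.2778,  82.1578,  -0.0035,  67.6885, -10.2273]), 'qvel': array([-0.105 ,  0.0569, -0.0691,  0.0281,  0.0061, -0.0112]), 'tau': array([ -0.0004, -44.0047, -17.6592,   0.0633,   0.0583,  -0.0002]), 'position': array([ 0.2345, -0.5786,  0.2466]), 'tcp_rot': array([[ 0.9269,  0.3754, -0.0005],
       [ 0.3754, -0.9269,  0.0021],
       [ 0.0003, -0.0021, -1.    ]]), 'force': array([-0.4645,  0.5604,  0.5277]), 'moment': array([ 0.0424,  0.0155, -0.0067]), 'grasp_force': 0.0, 'opening': 1.0020374473674025}
scene {'vertical_fov': 43.62173612611426, 'cx': 255.24536389744466, 'cy': 198.6596249354022, 'world_from_camera': array([[-0.9038, -0.2534,  0.3448,  0.1794],
       [-0.4279,  0.546 , -0.7202,  0.635 ],
       [-0.0057, -0.7985, -0.6019,  0.6656],
       [ 0.    ,  0.    ,  0.    ,  1.    ]])}
top {'vertical_fov': 44.08143396952143, 'cx': 253.74100890310004, 'cy': 200.4931318589189, 'world_from_camera': array([[ 0.0199, -0.9978,  0.0625,  0.4603],
       [-0.9997, -0.0208, -0.013 , -0.0487],
       [ 0.0143, -0.0623, -0.998 ,  1.0912],
       [ 0.    ,  0.    ,  0.    ,  1.    ]])}
```

View pics/scene0.png

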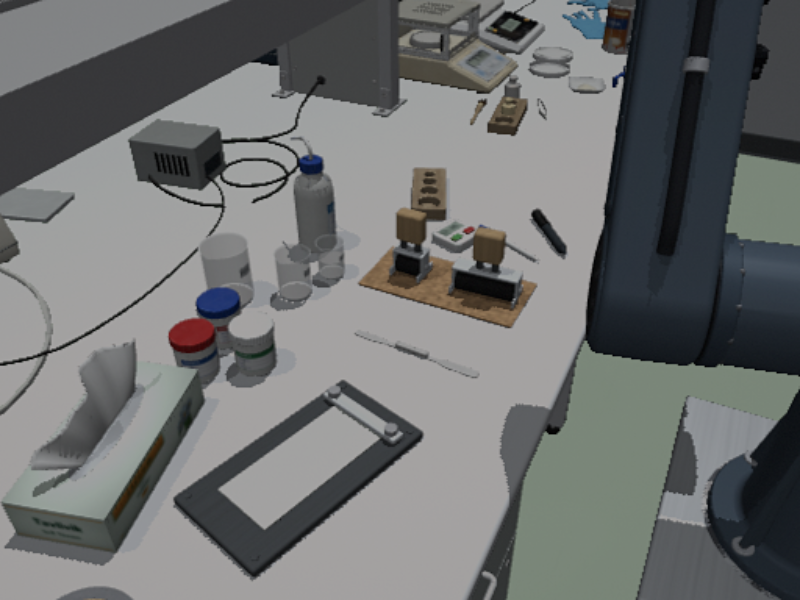

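View pics/top0.png

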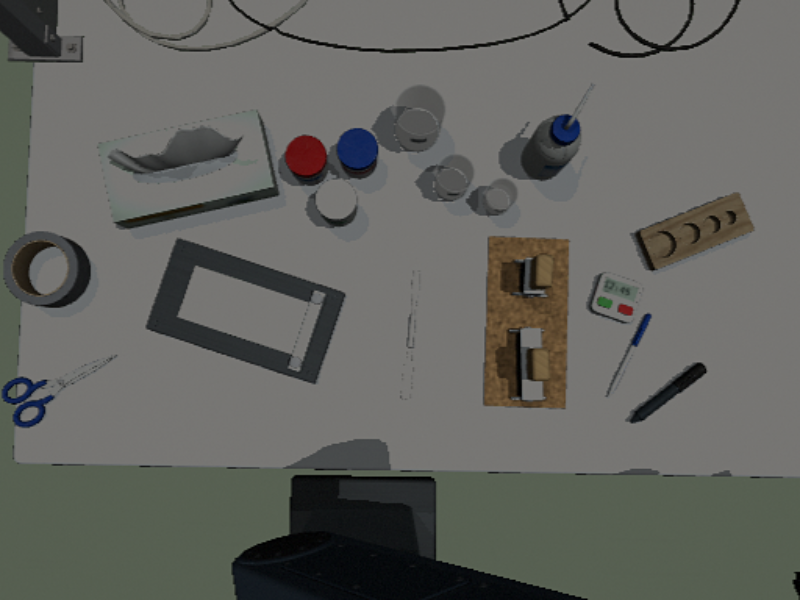

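The scene picture shows the board (bottom centre) with its clamp bar at the right-hand end, and both rollers on the cork. In the top picture (800 px wide) the broad roller's handle is near (540,363), the narrow one's near (542,272). The mat spans about 485–568 × 237–408, and the board's corners are (178,240), (344,293), (316,382), (148,328).

```bash
cat >h.py <<'E'
import numpy as np,cv2
np.set_printoptions(precision=4,suppress=True)
def ray(c,uv,z):
    f=192/np.tan(np.radians(c["vertical_fov"]/2));T=c["world_from_camera"]
    d=T[:3,:3]@np.array([(uv[0]-c["cx"])/f,(uv[1]-c["cy"])/f,1]);o=T[:3,3]
    return (o+d*(z-o[2])/d[2])
def big(m,k=3):
    cs,_=cv2.findContours(m.astype(np.uint8),cv2.RETR_EXTERNAL,cv2.CHAIN_APPROX_NONE)
    return sorted(cs,key=cv2.contourArea)[::-1][:k]
E
python3 - <<'E'
import pickle
from h import *
d=pickle.load(open("d.pkl","rb"));c=d["top"];im=c["image"];hsv=cv2.cvtColor(im,cv2.COLOR_RGB2HSV)
roi=np.zeros(im.shape[:2],bool);roi[148:250,90:225]=1
b=cv2.boxPoints(cv2.minAreaRect(big((hsv[...,2]<75)&roi)[0]))
P=np.array([ray(c,p,.012)[:2] for p in b]);print("board",P,P.mean(0),np.linalg.norm(P-np.roll(P,1,0),axis=1))
ct=P.mean(0)
white=(hsv[...,2]>90)&roi
n=cv2.fillPoly(np.zeros(im.shape[:2],np.uint8),[cv2.boxPoints(((lambda r:(r[0],(r[1][0]-8,r[1][1]-8),r[2]))(cv2.minAreaRect(big((hsv[...,2]<75)&roi)[0])))).astype(int)],1)
r=cv2.minAreaRect(big(white&(n>0))[0]);P=np.array([ray(c,p,.014)[:2] for p in cv2.boxPoints(r)])
print("sheet+bar",P,P.mean(0),np.linalg.norm(P-np.roll(P,1,0),axis=1))
roi[:]=0;roi[145:268,300:375]=1
m=(hsv[...,1]>70)&roi
P=np.array([ray(c,p,.004)[:2] for p in cv2.boxPoints(cv2.minAreaRect(big(m)[0]))]);print("mat",P,P.mean(0),np.linalg.norm(P-np.roll(P,1,0),axis=1))
for n,p in(("broad",(540,363)),("narrow",(542,273))):
    print(n,ray(c,np.array(p)/1.5625,.1))
# bridge (bright grey)
m=(hsv[...,1]<50)&(hsv[...,2]>110)&roi
for q in big(m,4):
    if cv2.contourArea(q)<20: continue
    P=np.array([ray(c,p,.048)[:2] for p in cv2.boxPoints(cv2.minAreaRect(q))]);print("bridge",P.mean(0),P)
E
```

```text
board [[0.4992 0.3024]
 [0.6345 0.2633]
 [0.5568 0.0134]
 [0.4223 0.0545]] [0.5282 0.1584] [0.2596 0.1408 0.2617 0.1406]
sheet+bar [[0.5002 0.2613]
 [0.6142 0.227 ]
 [0.5552 0.0428]
 [0.4417 0.0783]] [0.5278 0.1524] [0.1921 0.1191 0.1935 0.1189]
mat [[ 0.3969 -0.1924]
 [ 0.6464 -0.1968]
 [ 0.6454 -0.3175]
 [ 0.3956 -0.3113]] [ 0.5211 -0.2545] [0.1189 0.2495 0.1206 0.2499]
broad [ 0.4598 -0.2551  0.1   ]
narrow [ 0.581  -0.2569  0.1   ]
bridge [ 0.5184 -0.2465] [[ 0.6515 -0.1627]
 [ 0.6552 -0.3279]
 [ 0.3851 -0.329 ]
 [ 0.382  -0.1665]]
```

>>> {"method": "step_arm", "body": {
  "steps": [
    [0.12, -0.08, 0, 0, 0, 0.08, -1],
    [0.25, -0.16, 0, 0, 0, 0.16, -1],
    [0.38, -0.24, 0, 0, 0, 0.24, -1],
    [0.5, -0.33, 0, 0, 0, 0.33, -1],
    [0.62, -0.41, 0, 0, 0, 0.41, -1],
    [0.75, -0.5, 0, 0, 0, 0.49, -1],
    [0.88, -0.58, 0, 0, 0, 0.49, -1],
    [1.0, -0.66, 0, 0, 0, 0.49, -1]
  ]
}}

```text
time_s: 0.77
position: [0.4241, -0.3027, 0.2473]
tcp_rot: [[1.0, -0.001, -0.0], [-0.001, -1.0, 0.0], [-0.0, -0.0, -1.0]]
force: [0.3, -0.2, 1.2]
opening: 1.001
grasp_force: 0.0
```

```bash
python3 - <<'E'
from rig import *
from h import *
import pickle
s=read_state();c=capture("wrist");print(s["time_s"],s["position"],s["tcp_rot"],s["force"],c["T_tool_cam"],c["vertical_fov"],c["cx"],c["cy"])
c["pos"]=s["position"];c["rot"]=s["tcp_rot"];pickle.dump(c,open("w1.pkl","wb"))
cv2.imwrite("pics/w1.png",cv2.resize(c["image"][:,:,::-1],(800,600)))
E
```

```text
0.7667 [ 0.4241 -0.3027  0.2473] [[ 1.     -0.0006 -0.0003]
 [-0.0006 -1.      0.0004]
 [-0.0003 -0.0004 -1.    ]] [ 0.3378 -0.1938  1.2406] [[-0.0005 -0.9611 -0.2761  0.0756]
 [ 1.     -0.0004 -0.0004 -0.0001]
 [ 0.0003 -0.2761  0.9611 -0.1374]
 [ 0.      0.      0.      1.    ]] 65.70646984690485 251.0729176160411 191.62864864082482
```

View pics/w1.png

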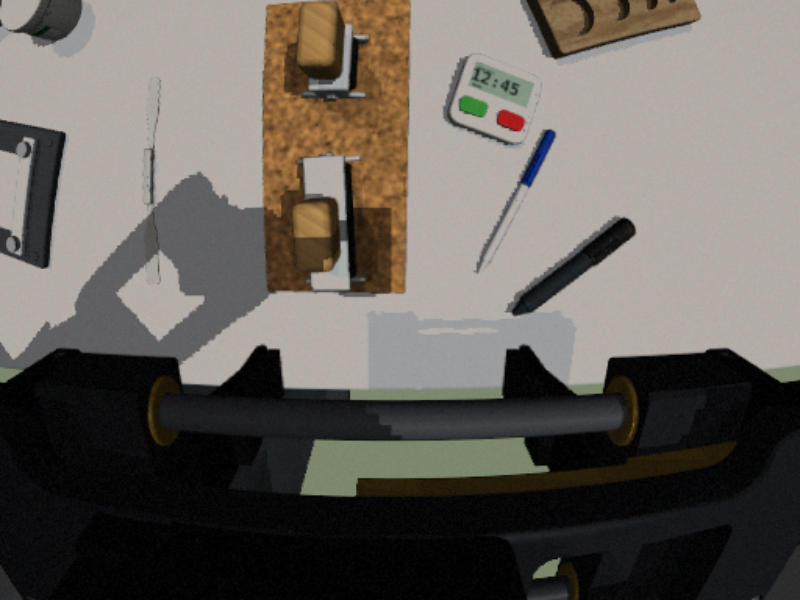

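The wrist picture shows the broad roller's handle around (293–338, 197–270), with its bridge running from about (324,157) to (332,289). The narrow roller is clear of it, at the top.

```bash
cat >>h.py <<'E'
def wray(c,uv,z,s=1.5625):
    f=192/np.tan(np.radians(c["vertical_fov"]/2));T=np.eye(4);T[:3,:3]=c["rot"];T[:3,3]=c["pos"];T=T@c["T_tool_cam"]
    a=np.array(uv)/s-[c["cx"],c["cy"]];r=np.hypot(*a);t=r/f
    d=T[:3,:3]@np.array([*(np.sin(t)*a/r),np.cos(t)]);o=T[:3,3]
    return o+d*(z-o[2])/d[2]
E
python3 - <<'E'
from h import *
import pickle
c=pickle.load(open("w1.pkl","rb"))
for n,p,z in [("bridge TL",(304,156),.048),("TR",(344,156),.048),("BL",(312,288),.048),("BR",(352,288),.048)]+[("h",q,.11) for q in((293,199),(336,197),(296,270),(335,270))]+[("mat",(267,292),.004),("mat",(406,292),.004)]: print(n,wray(c,p,z))
E
```

```text
bridge TL [ 0.5106 -0.2388  0.048 ]
TR [ 0.5097 -0.268   0.048 ]
BL [ 0.4119 -0.2417  0.048 ]
BR [ 0.4118 -0.2722  0.048 ]
h [ 0.4831 -0.2433  0.11  ]
h [ 0.4836 -0.2693  0.11  ]
h [ 0.4395 -0.2434  0.11  ]
h [ 0.4393 -0.2677  0.11  ]
mat [ 0.397  -0.1934  0.004 ]
mat [ 0.3967 -0.314   0.004 ]
```

>>> {"method": "step_arm", "body": {
  "steps": [
    [0.06, -0.08, 0.05, 0, 0, 0, -1],
    [0.124, -0.157, 0.1, 0, 0, 0, -1],
    [0.124, -0.157, 0.2, 0, 0, 0, -1],
    [0.124, -0.157, 0.3, 0, 0, 0, -1],
    [0.124, -0.157, 0.38, 0, 0, 0, -1],
    [0.124, -0.157, 0.45, 0, 0, 0, -1],
    [0.124, -0.157, 0.5, 0, 0, 0, -1],
    [0.124, -0.157, 0.51, 0, 0, 0, -1]
  ]
}}

```text
time_s: 1.48
position: [0.459, -0.2564, 0.0917]
tcp_rot: [[1.0, 0.0, -0.005], [0.0, -1.0, 0.004], [-0.005, -0.004, -1.0]]
force: [0.3, -0.2, 0.5]
opening: 1.002
grasp_force: 0.0
```

>>> {"method": "step_arm", "body": {
  "steps": [
    [0, 0, 0, 0, 0, 0, -0.2],
    [0, 0, 0, 0, 0, 0, 0.1],
    [0, 0, 0, 0, 0, 0, 0.3],
    [0, 0, 0, 0, 0, 0, 0.5],
    [0, 0, 0, 0, 0, 0, 0.8],
    [0, 0, 0, 0, 0, 0, 1],
    [0, 0, 0, 0, 0, 0, 1],
    [0, 0, 0, 0, 0, 0, 1]
  ]
}}

```text
time_s: 2.15
position: [0.4607, -0.2577, 0.0948]
tcp_rot: [[1.0, -0.0, 0.0], [-0.0, -1.0, -0.0], [0.0, 0.0, -1.0]]
force: [0.1, -0.4, 0.7]
opening: 0.477
grasp_force: 0.0
```

>>> {"method": "step_arm", "body": {
  "steps": [
    [0, 0, 0, 0, 0, 0, 1],
    [0, 0, 0, 0, 0, 0, 1],
    [0, 0, 0, 0, 0, 0, 1],
    [0, 0, 0, 0, 0, 0, 1],
    [0, 0, 0, 0, 0, 0, 1],
    [0, 0, 0, 0, 0, 0, 1],
    [0, 0, 0, 0, 0, 0, 1],
    [0, 0, 0, 0, 0, 0, 1]
  ]
}}

```text
time_s: 2.82
position: [0.4605, -0.2575, 0.0945]
tcp_rot: [[1.0, -0.0, -0.0], [-0.0, -1.0, 0.0], [-0.0, -0.0, -1.0]]
force: [-0.6, 0.1, 0.7]
opening: 0.271
grasp_force: 30.0
```

>>> {"method": "step_arm", "body": {
  "steps": [
    [0, 0, -0.03, 0, 0, 0, 1],
    [0, 0, -0.08, 0, 0, 0, 1],
    [0, 0, -0.16, 0, 0, 0, 1],
    [0, 0, -0.25, 0, 0, 0, 1],
    [0, -0.05, -0.33, 0, 0, 0, 1],
    [0, -0.13, -0.35, 0, 0, 0, 1],
    [0.02, -0.22, -0.35, 0, 0, 0, 1],
    [0.04, -0.32, -0.35, 0, 0, 0, 1]
  ]
}}

```text
time_s: 3.48
position: [0.4727, -0.1613, 0.2006]
tcp_rot: [[1.0, -0.002, 0.002], [-0.002, -1.0, -0.001], [0.002, 0.001, -1.0]]
force: [0.4, 0.8, -3.6]
opening: 0.274
grasp_force: 30.0
```

>>> {"method": "step_arm", "body": {
  "steps": [
    [0.02, -0.1, 0, 0, 0, 0.05, 1],
    [0.04, -0.2, 0, 0, 0, 0.1, 1],
    [0.06, -0.3, 0, 0, 0, 0.15, 1],
    [0.08, -0.4, 0, 0, 0, 0.2, 1],
    [0.1, -0.5, 0, 0, 0, 0.25, 1],
    [0.12, -0.6, 0, 0, 0, 0.3, 1],
    [0.13, -0.7, 0, 0, 0, 0.34, 1],
    [0.14, -0.8, 0, 0, 0, 0.384, 1]
  ]
}}

```text
time_s: 4.15
position: [0.5142, 0.08, 0.1995]
tcp_rot: [[0.954, -0.298, -0.001], [-0.298, -0.954, 0.0], [-0.001, 0.0, -1.0]]
force: [0.9, -0.5, -4.6]
opening: 0.274
grasp_force: 30.0
```

>>> {"method": "step_arm", "body": {
  "steps": [
    [0.02, -0.05, 0, 0, 0, 0, 1],
    [0.03, -0.095, 0, 0, 0, 0, 1],
    [0.03, -0.095, 0, 0, 0, 0, 1],
    [0.03, -0.095, 0, 0, 0, 0, 1]
  ]
}}

```text
time_s: 4.48
position: [0.5317, 0.1031, 0.1994]
tcp_rot: [[0.955, -0.296, -0.001], [-0.296, -0.955, -0.001], [-0.0, 0.001, -1.0]]
force: [0.5, -0.2, -3.9]
opening: 0.276
grasp_force: 30.0
```

```bash
python3 - <<'E'
from rig import *
from h import *
import pickle
s=read_state();c=capture("wrist");print(s["time_s"],s["position"],s["tcp_rot"],s["force"])
c["pos"]=s["position"];c["rot"]=s["tcp_rot"];pickle.dump(c,open("w2.pkl","wb"))
cv2.imwrite("pics/w2.png",cv2.resize(c["image"][:,:,::-1],(800,600)))
c=capture("scene");cv2.imwrite("pics/s2.png",cv2.resize(c["image"][120:384,60:340,::-1],(800,600)[:1]+(754,))[0:600])
E
```

```text
4.4833 [0.5317 0.1031 0.1994] [[ 0.9553 -0.2958 -0.0006]
 [-0.2958 -0.9553 -0.0006]
 [-0.0004  0.0007 -1.    ]] [ 0.5018 -0.1801 -3.9482]
```

View pics/w2.png

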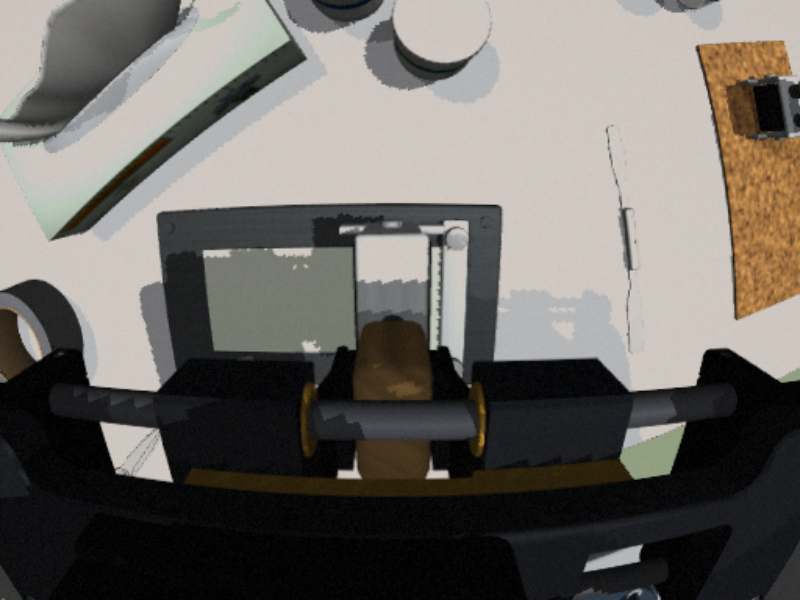

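View pics/s2.png

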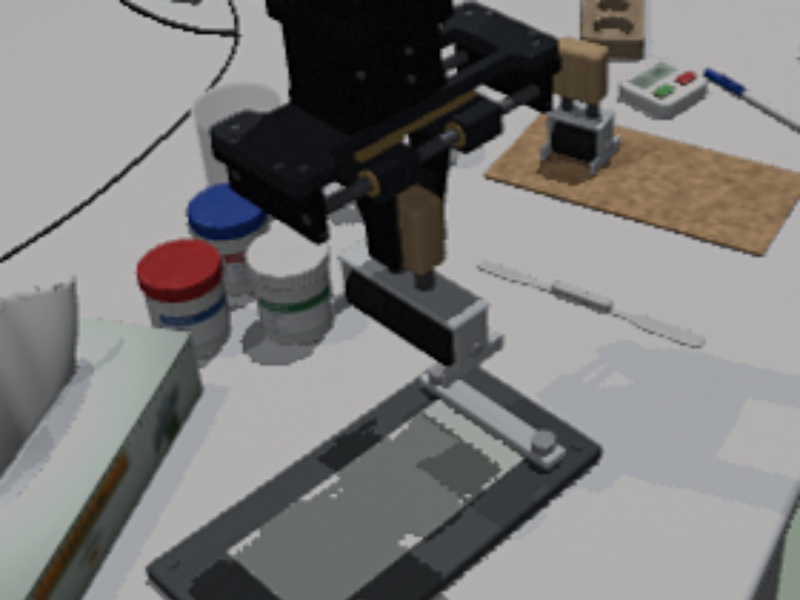

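The wrist view shows the board's far edge from (158,212) to (501,206) and the sheet's open end running from (204,250) to (212,352). The far screw is near (457,238). The scene crop shows the roller held squarely above the board, hanging level.

```bash
python3 - <<'E'
from h import *
import pickle
c=pickle.load(open("w2.pkl","rb"))
o=np.array([.529,.158]);ux=np.array([.297,.955]);uy=np.array([-.955,.297])
for n,p,z in [("board farleft",(158,212),.012),("board farright",(501,206),.012),("sheet farleft",(204,250),.014),("sheet nearleft",(212,352),.014),("screw",(457,238),.03)]:
    w=wray(c,p,z)[:2]; print(n,w,(w-o)@ux,(w-o)@uy)
print("tcp",(c["pos"][:2]-o)@ux,(c["pos"][:2]-o)@uy)
E
```

```text
board farleft [0.6336 0.2582] 0.12678785775620413 -0.07015885135267966
board farright [0.5576 0.0143] -0.1286970116760409 -0.07001965690655697
sheet farleft [0.5933 0.2307] 0.0885535906798381 -0.03978255767773645
sheet nearleft [0.5161 0.2575] 0.09122911190739964 0.04187263092919845
screw [0.5476 0.0528] -0.09497089940947774 -0.04905850304346932
tcp -0.0516670803209096 -0.018903009337180195
```

>>> {"method": "step_arm", "body": {
  "steps": [
    [-0.03, -0.005, 0, 0, 0, 0, 1],
    [-0.063, -0.008, 0.03, 0, 0, 0, 1],
    [-0.063, -0.008, 0.1, 0, 0, 0, 1],
    [-0.063, -0.008, 0.17, 0, 0, 0, 1],
    [-0.063, -0.008, 0.23, 0, 0, 0, 1],
    [-0.063, -0.008, 0.27, 0, 0, 0, 1],
    [-0.063, -0.008, 0.28, 0, 0, 0, 1],
    [-0.063, -0.008, 0.285, 0, 0, 0, 1]
  ]
}}

```text
time_s: 5.25
position: [0.5133, 0.1103, 0.1135]
tcp_rot: [[0.955, -0.298, -0.002], [-0.298, -0.955, -0.0], [-0.002, 0.001, -1.0]]
force: [-0.7, 0.3, -4.0]
opening: 0.274
grasp_force: 30.0
```

>>> {"method": "step_arm", "body": {
  "steps": [
    [0, 0, 0, 0, 0, 0, 1],
    [0, 0, 0, 0, 0, 0, 1],
    [0, 0, 0.01, 0, 0, 0, 1],
    [0, 0, 0.015, 0, 0, 0, 1],
    [0, 0, 0.02, 0, 0, 0, 1],
    [0, 0, 0.02, 0, 0, 0, 1]
  ]
}}

```text
time_s: 5.75
position: [0.5143, 0.1109, 0.108]
tcp_rot: [[0.955, -0.297, -0.0], [-0.297, -0.955, 0.0], [-0.0, 0.0, -1.0]]
force: [0.6, 0.9, -4.7]
opening: 0.276
grasp_force: 30.0
```

>>> {"method": "step_arm", "body": {
  "steps": [
    [0, 0, 0.003, 0, 0, 0, 1],
    [0, 0, 0.007, 0, 0, 0, 1],
    [0, 0, 0.01, 0, 0, 0, 1],
    [0, 0, 0.014, 0, 0, 0, 1],
    [0, 0, 0.018, 0, 0, 0, 1],
    [0, 0, 0.022, 0, 0, 0, 1],
    [0, 0, 0.022, 0, 0, 0, 1],
    [0, 0, 0.022, 0, 0, 0, 1]
  ]
}}

```text
time_s: 6.42
position: [0.5145, 0.1109, 0.1019]
tcp_rot: [[0.955, -0.297, 0.0], [-0.297, -0.955, 0.0], [0.0, -0.0, -1.0]]
force: [-1.0, 0.0, 3.9]
opening: 0.278
grasp_force: 30.0
```

>>> {"method": "step_arm", "body": {
  "steps": [
    [0, 0, 0.004, 0, 0, 0, 1],
    [0, 0, 0.008, 0, 0, 0, 1],
    [0, 0, 0.012, 0, 0, 0, 1],
    [0, 0, 0.015, 0, 0, 0, 1],
    [0, 0, 0.017, 0, 0, 0, 1],
    [0, 0, 0.017, 0, 0, 0, 1]
  ]
}}

```text
time_s: 6.92
position: [0.5145, 0.1109, 0.0968]
tcp_rot: [[0.955, -0.297, 0.0], [-0.297, -0.955, 0.0], [0.0, -0.0, -1.0]]
force: [-2.7, -0.3, 8.1]
opening: 0.275
grasp_force: 30.0
```

>>> {"method": "step_arm", "body": {
  "steps": [
    [0, -0.01, 0, 0, 0, 0, 1],
    [0, -0.025, 0, 0, 0, 0, 1],
    [0, -0.04, 0, 0, 0, 0, 1],
    [0, -0.055, 0, 0, 0, 0, 1],
    [0, -0.07, 0, 0, 0, 0, 1],
    [0, -0.085, 0, 0, 0, 0, 1],
    [0, -0.1, 0, 0, 0, 0, 1],
    [0, -0.115, 0, 0, 0, 0, 1]
  ]
}}

```text
time_s: 7.58
position: [0.5246, 0.144, 0.0969]
tcp_rot: [[0.955, -0.297, -0.0], [-0.297, -0.955, 0.0], [-0.0, 0.0, -1.0]]
force: [-2.5, -0.2, 7.7]
opening: 0.274
grasp_force: 30.0
```

>>> {"method": "step_arm", "body": {
  "steps": [
    [0, -0.015, 0, 0, 0, 0, 1],
    [0, -0.03, 0, 0, 0, 0, 1],
    [0, -0.045, 0, 0, 0, 0, 1],
    [0, -0.06, 0, 0, 0, 0, 1],
    [0, -0.075, 0, 0, 0, 0, 1],
    [0, -0.09, 0, 0, 0, 0, 1],
    [0, -0.105, 0, 0, 0, 0, 1],
    [0, -0.12, 0, 0, 0, 0, 1]
  ]
}}

```text
time_s: 8.25
position: [0.535, 0.1785, 0.0969]
tcp_rot: [[0.955, -0.297, -0.001], [-0.297, -0.955, 0.0], [-0.001, 0.0, -1.0]]
force: [-3.3, -0.3, 8.0]
opening: 0.274
grasp_force: 30.0
```

>>> {"method": "step_arm", "body": {
  "steps": [
    [0, -0.015, 0, 0, 0, 0, 1],
    [0, -0.03, 0, 0, 0, 0, 1],
    [0, -0.045, 0, 0, 0, 0, 1],
    [0, -0.06, 0, 0, 0, 0, 1],
    [0, -0.075, 0, 0, 0, 0, 1],
    [0, -0.09, 0, 0, 0, 0, 1],
    [0, -0.105, 0, 0, 0, 0, 1],
    [0, -0.12, 0, 0, 0, 0, 1]
  ]
}}

```text
time_s: 8.92
position: [0.5455, 0.2129, 0.0969]
tcp_rot: [[0.955, -0.297, -0.001], [-0.297, -0.955, 0.0], [-0.001, 0.0, -1.0]]
force: [-4.0, 0.1, 7.9]
opening: 0.273
grasp_force: 30.0
```

>>> {"method": "step_arm", "body": {
  "steps": [
    [0, -0.015, 0, 0, 0, 0, 1],
    [0, -0.03, 0, 0, 0, 0, 1],
    [0, -0.045, 0, 0, 0, 0, 1],
    [0, -0.055, 0, 0, 0, 0, 1],
    [0, -0.055, 0, 0, 0, 0, 1],
    [0, -0.055, 0, 0, 0, 0, 1]
  ]
}}

```text
time_s: 9.42
position: [0.5504, 0.2292, 0.097]
tcp_rot: [[0.955, -0.297, -0.001], [-0.297, -0.955, 0.001], [-0.001, -0.001, -1.0]]
force: [-3.4, 2.0, 6.9]
opening: 0.271
grasp_force: 30.0
```

>>> {"method": "step_arm", "body": {
  "steps": [
    [0, 0, -0.02, 0, 0, 0, 1],
    [0, 0, -0.06, 0, 0, 0, 1],
    [0, 0, -0.14, 0, 0, 0, 1],
    [0, 0, -0.22, 0, 0, 0, 1],
    [0, 0.04, -0.3, 0, 0, 0, 1],
    [0.01, 0.12, -0.345, 0, 0, 0, 1],
    [0.02, 0.22, -0.345, 0, 0, 0, 1],
    [0.03, 0.32, -0.345, 0, 0, 0, 1]
  ]
}}

```text
time_s: 10.08
position: [0.5315, 0.1333, 0.2009]
tcp_rot: [[0.955, -0.295, 0.003], [-0.295, -0.955, -0.0], [0.003, -0.001, -1.0]]
force: [-0.3, -1.2, -4.1]
opening: 0.274
grasp_force: 30.0
```

>>> {"method": "step_arm", "body": {
  "steps": [
    [0.02, 0.1, 0, 0, 0, -0.05, 1],
    [0.04, 0.2, 0, 0, 0, -0.1, 1],
    [0.06, 0.3, 0, 0, 0, -0.15, 1],
    [0.08, 0.4, 0, 0, 0, -0.2, 1],
    [0.1, 0.5, 0, 0, 0, -0.25, 1],
    [0.12, 0.6, 0, 0, 0, -0.3, 1],
    [0.14, 0.7, 0, 0, 0, -0.34, 1],
    [0.15, 0.8, 0, 0, 0, -0.384, 1]
  ]
}}

```text
time_s: 10.75
position: [0.5028, -0.1105, 0.1996]
tcp_rot: [[1.0, 0.001, 0.001], [0.001, -1.0, -0.001], [0.001, 0.001, -1.0]]
force: [0.8, -1.0, -4.1]
opening: 0.277
grasp_force: 30.0
```

>>> {"method": "step_arm", "body": {
  "steps": [
    [0, 0.1, 0, 0, 0, 0, 1],
    [0, 0.2, 0, 0, 0, 0, 1],
    [0, 0.28, 0, 0, 0, 0, 1],
    [0, 0.34, 0, 0, 0, 0, 1],
    [0, 0.36, 0, 0, 0, 0, 1],
    [0, 0.36, 0, 0, 0, 0, 1],
    [0, 0.36, 0, 0, 0, 0, 1]
  ]
}}

```text
time_s: 11.33
position: [0.5021, -0.2159, 0.1994]
tcp_rot: [[1.0, -0.001, -0.001], [-0.001, -1.0, 0.002], [-0.001, -0.002, -1.0]]
force: [-0.2, 0.4, -5.0]
opening: 0.274
grasp_force: 30.0
```

>>> {"method": "step_arm", "body": {
  "steps": [
    [-0.08, 0.07, 0, 0, 0, 0, 1],
    [-0.139, 0.128, 0, 0, 0, 0, 1],
    [-0.139, 0.128, 0.05, 0, 0, 0, 1],
    [-0.139, 0.128, 0.14, 0, 0, 0, 1],
    [-0.139, 0.128, 0.23, 0, 0, 0, 1],
    [-0.139, 0.128, 0.29, 0, 0, 0, 1],
    [-0.139, 0.128, 0.32, 0, 0, 0, 1],
    [-0.139, 0.128, 0.33, 0, 0, 0, 1]
  ]
}}

```text
time_s: 12.0
position: [0.4602, -0.2529, 0.0994]
tcp_rot: [[1.0, 0.001, -0.003], [0.001, -1.0, 0.003], [-0.003, -0.003, -1.0]]
force: [-0.2, 0.8, -4.2]
opening: 0.276
grasp_force: 30.0
```

>>> {"method": "step_arm", "body": {
  "steps": [
    [0, 0, 0.005, 0, 0, 0, 1],
    [0, 0, 0.01, 0, 0, 0, 1],
    [0, 0, 0.015, 0, 0, 0, 1],
    [0, 0, 0.02, 0, 0, 0, 1],
    [0, 0, 0.023, 0, 0, 0, 1],
    [0, 0, 0.023, 0, 0, 0, 1],
    [0, 0, 0.023, 0, 0, 0, 1]
  ]
}}

```text
time_s: 12.58
position: [0.4614, -0.2553, 0.0946]
tcp_rot: [[1.0, -0.0, 0.001], [-0.0, -1.0, -0.001], [0.001, 0.001, -1.0]]
force: [0.3, 1.4, -0.5]
opening: 0.273
grasp_force: 30.0
```

Contact with the mat has started (the weight is off the arm). I'll go down a little more, then open.

>>> {"method": "step_arm", "body": {
  "steps": [
    [0, 0, 0.003, 0, 0, 0, 1],
    [0, 0, 0.003, 0, 0, 0, 1],
    [0, 0, 0.003, 0, 0, 0, 0.5],
    [0, 0, 0.003, 0, 0, 0, 0.4],
    [0, 0, 0.003, 0, 0, 0, 0.3],
    [0, 0, 0.003, 0, 0, 0, 0.1],
    [0, 0, 0.003, 0, 0, 0, -0.2],
    [0, 0, 0.003, 0, 0, 0, -0.5]
  ]
}}

```text
time_s: 13.25
position: [0.4609, -0.2549, 0.0929]
tcp_rot: [[1.0, -0.0, -0.0], [-0.0, -1.0, 0.0], [-0.0, -0.0, -1.0]]
force: [-0.5, -0.5, 0.5]
opening: 0.493
grasp_force: 0.0
```

>>> {"method": "step_arm", "body": {
  "steps": [
    [0, 0, 0, 0, 0, 0, -1],
    [0, 0, 0, 0, 0, 0, -1],
    [0, 0, 0, 0, 0, 0, -1],
    [0, 0, 0, 0, 0, 0, -1],
    [0, 0, 0, 0, 0, 0, -1],
    [0, 0, 0, 0, 0, 0, -1],
    [0, 0, 0, 0, 0, 0, -1],
    [0, 0, 0, 0, 0, 0, -1]
  ]
}}

```text
time_s: 13.92
position: [0.461, -0.255, 0.0931]
tcp_rot: [[1.0, -0.0, 0.0], [-0.0, -1.0, -0.0], [0.0, 0.0, -1.0]]
force: [-0.8, -0.7, -0.3]
opening: 0.99
grasp_force: 0.0
```

>>> {"method": "step_arm", "body": {
  "steps": [
    [0, 0, -0.05, 0, 0, 0, -1],
    [0, 0, -0.15, 0, 0, 0, -1],
    [0, 0, -0.25, 0, 0, 0, -1],
    [0, 0, -0.35, 0, 0, 0, -1],
    [0, 0, -0.45, 0, 0, 0, -1],
    [0, 0, -0.5, 0, 0, 0, -1],
    [0, 0, -0.5, 0, 0, 0, -1],
    [0, 0, -0.5, 0, 0, 0, -1]
  ]
}}

```text
time_s: 14.58
position: [0.4611, -0.2551, 0.2436]
tcp_rot: [[1.0, -0.0, 0.001], [-0.0, -1.0, -0.001], [0.001, 0.001, -1.0]]
force: [0.1, 0.1, 0.5]
opening: 1.001
grasp_force: 0.0
```

```bash
python3 - <<'E'
from rig import *
from h import *
c=capture("scene");cv2.imwrite("pics/s3.png",cv2.resize(c["image"][60:270,200:400,::-1],(570,600)))
E
```

```text
(no output)
```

View pics/s3.png

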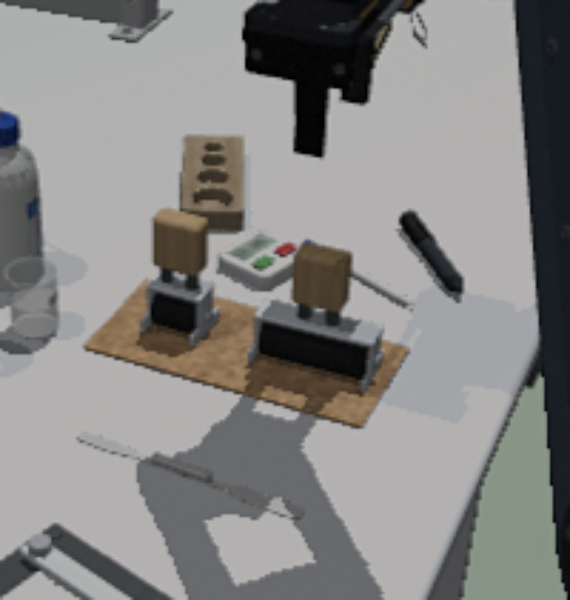

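The broad roller (around (318,310) in the crop) is standing upright on the mat with the gripper clear above it. The narrow roller, around (180,270), hasn't moved.

```bash
python3 -c "
from rig import *
print(hand_in())"
```

```text
the job is handed in; nothing more can be done
None
```

I rolled the sheet in one straight pass along its middle, from about x = -49 mm to +74 mm, with the handle's push reading 7–8 N throughout (about half way down). The broad roller is back upright on the cork mat and let go, the narrow roller was left alone, and the job is handed in; hand-in gave no verdict.

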